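Close the moisture tins fresh from the heating cabinet

ROBOT

A 6-joint arm with a two-finger parallel gripper is mounted at the origin on a cart in front of the work surface, level with it; the furniture and walls round the work are solid. World frame = base frame: x ahead of the robot, y to its left, z up, the work surface at z = 0. Lengths are in m, angles in rad, forces in N, time in s.
With the tool pointing down it reaches from about 0.3 to 0.875 m from the base axis. Payload 6.4 kg.
Tool frame: the origin (TCP) lies on the centre line of the jaws, within the pads' length; the fingertips stand ahead of it and the grasp point (between the pads) is the TCP (robot.tip_reach is the z of the fingertips in the tool frame, in m); z points along the fingers, y is the line along which they close (so a half turn about z gives the same grasp; the last joint's range is limited). The gripper opens to 88 mm and grips with 3 to 60 N. Pads are 18 mm wide; open, the fingers measure 123 mm over their backs; the gripper's body (75 mm by 187 mm) begins 45 mm behind the grasp point.
Start: joints at [0.999, 0.181, 1.607, -0, 1.354, -0.206], TCP at [0.206, 0.537, 0.258] pointing down, gripper open.
Joint ranges: [-2.99, 2.99], [-0.89, 2.07], [0.3, 2.58], [-1.14, 4.28], [0, 2.63], [-3.12, 3.12]. Speed limits (rad/s): [2.57, 2.57, 3.01, 3.14, 3.14, 3.14].

INTERFACE

Orientations are given as a rotation vector (axis times angle).
In Python, from workcell import robot gives the robot as it stands.
- The arm moves only by the shell command python3 -m crank 'ROWS' [FORCE]. ROWS is text: rows parted by semicolons, each of 5 numbers parted by spaces: the shift along the tool's x, y, z normalised to -1 to 1, where 1 is 0.75 m, then the turn about the tool's z normalised to -1 to 1, where 1 is pi/2 rad, then the gripper command: -1 is fully open, 1 is shut, values between are in proportion. A call has 1 to 5 rows; each row is the pose to reach, as a shift and turn from the pose commanded when the call began, along the tool's axes at that moment; what a row does not reach only later rows make up. A row lasts 1/12 s, in which the tool goes at most 41.7 mm and 7.16 degrees, less where a joint would pass 70% of its speed; a pose out of reach is approached as far as the arm can. A call with a number of a shift or a turn outside -1 to 1 is refused whole. A call with a gripper value outside its range is refused whole. The fingers move at their own pace and stop on an object; FORCE is the grip in N (left out, the last holds). Time passes only in rows, so rows that repeat a pose let the fingers close. It gives the time, the measured TCP pose, the force, the opening and the grip force at its end, in the units of the state.
- robot.state(): the state, without advancing time (a new reading comes with each control period).
- robot.camera(name): name is "scene" or "side" or "wrist"; returns (picture, depth): 400x640x3 uint8, red, green, blue; 400x640 float32, m along the optical axis (not along the pixel's ray), 0 where there is no reading.
- robot.camera_info(name): a dict with "fx", "fy", "cx", "cy" (pixels), "R" (3x3) and "t" (3): a world point X has camera coordinates R X + t; the wrist camera has in their place "tool_from_camera" (4x4, takes a point from camera to tool coordinates, whose origin is the TCP and whose axes are the flange's). Camera axes: x right, y down, z forward; pixel columns grow to the right and rows downward; lengths in m; the calibration is good to about 2 mm. A picture is of the moment at which its call begins: read the wrist's pose just before it. camera_info takes no time and is no camera call.
- robot.hand_in(): hands the job in; it is judged then, once.
The state is a dict: "t": time; "qpos": joint angles; "qvel": joint speeds; "joint_efforts": joint torques, N m; "tool_pos": TCP position; "tool_rot": TCP orientation; "force": force on the tool from outside, world axes, zero at the start; "moment": the same for the moment, N m; "finger_gap": opening from 0.0 (shut) to 1.0 (fully open); "gripper_force": force on a finger pad.
Only numpy, scipy, OpenCV 4.12 (cv2) and the standard library are available. Lean on these libraries where they do the work, as an engineer would, in place of code of your own. Each camera call takes 0.05 s, during which the arm holds its last target. There are 200 camera calls.

TASK

The three aluminium moisture tins on the steel tray have just come out of the heating cabinet with their lids only set on; press each lid down until it is fully home, so that the dried soil takes up no moisture: the smallest tin first because it takes up moisture fastest, then the middle one, then the largest. Press each gently from above with a fingertip - the tins dent easily - and leave them standing where they are: do not pick up or shove the tins or the tray, and disturb nothing else on the worktop.

Things in the scene. Friction and masses are not known exactly. Their poses are not given: they have to be found in the camera images.
- tray: Steel sample tray with the three tins in it, loose, 222 x 322 mm (its x, y axes), walls 40 mm high and 2 mm thick, floor 2 mm thick; origin at the centre of its underside, z up.
- tin_small: The smallest of three round aluminium moisture tins (soil inside), 50 mm across, 30 mm high with its lid fully home; loose, stands on the tray's floor. Origin at the centre of its underside, z up.
- lid_small (a joint): How far the push-on lid of the small tin stands proud, in m: 0 = fully home (a firm stop), 0.005 to 0.008 at the start, when a dark neck shows under the lid's edge. The lid slides straight down on the neck against about 4 N of friction and stays where it is left; its thin top panel also gives by about 0.15 mm per N (at most 3 mm) and springs back.
- lid_small_top (a point): Centre of the flat top of the small tin's lid (50 mm across); moves with the lid (not with the flexing of its top panel). When the lid is home it lies 30 mm above the tin's underside.
- tin_middle: The middle-sized of three round aluminium moisture tins (soil inside), 62 mm across, 37 mm high with its lid fully home; loose, stands on the tray's floor. Origin at the centre of its underside, z up.
- lid_middle (a joint): How far the push-on lid of the middle tin stands proud, in m: 0 = fully home (a firm stop), 0.005 to 0.008 at the start, when a dark neck shows under the lid's edge. The lid slides straight down on the neck against about 4 N of friction and stays where it is left; its thin top panel also gives by about 0.15 mm per N (at most 3 mm) and springs back.
- lid_middle_top (a point): Centre of the flat top of the middle tin's lid (62 mm across); moves with the lid (not with the flexing of its top panel). When the lid is home it lies 37 mm above the tin's underside.
- tin_large: The largest of three round aluminium moisture tins (soil inside), 74 mm across, 45 mm high with its lid fully home; loose, stands on the tray's floor. Origin at the centre of its underside, z up.
- lid_large (a joint): How far the push-on lid of the large tin stands proud, in m: 0 = fully home (a firm stop), 0.005 to 0.008 at the start, when a dark neck shows under the lid's edge. The lid slides straight down on the neck against about 4 N of friction and stays where it is left; its thin top panel also gives by about 0.15 mm per N (at most 3 mm) and springs back.
- lid_large_top (a point): Centre of the flat top of the large tin's lid (74 mm across); moves with the lid (not with the flexing of its top panel). When the lid is home it lies 45 mm above the tin's underside.
- bottle: Bystander: white wash bottle with a red cap, 194 mm tall, loose; origin at the centre of its underside.
- timer: Bystander: flat white countdown timer, 64 x 64 x 17 mm; loose; origin at its underside's centre.
- thermometer: Bystander: yellow probe thermometer, 176 mm long (y axis); loose; origin at its underside's centre.
- brush: Bystander: wooden sieve brush, 197 mm long (y axis); loose; origin at its underside's centre.
- weight: Bystander: brass check weight, 30 mm across, 42 mm tall; loose; origin at its underside's centre.
- pen: Bystander: white marker pen with a black cap, 132 mm long (y axis), lying on the fixed notebook (16 mm thick) at the left; loose; origin at its underside's centre.
Mind the look-alikes: they are no part of the job. Leave any red or turquoise look-alike of the tin_large alone. Leave any blue or yellow look-alike of the tin_middle alone.

How it is judged:
On the way, in this order (a step that is already met when the one before it is completed fails the run):
1. the small tin's lid is pressed home (within 1.2 mm) (value of joint lid_small below 0.0012 m), for 0.1 s.
2. the middle tin's lid is pressed home (within 1.2 mm) (value of joint lid_middle below 0.0012 m), for 0.1 s.
3. the large tin's lid is pressed home (within 1.2 mm) (value of joint lid_large below 0.0012 m), for 0.1 s.
At the end, for the whole second after the job is handed in: All three lids are home (less than 1.5 mm proud), each tin stands upright (within 0.1 rad) and at rest within 20 mm of where it began, and the tray is within 20 mm of where it began (value of joint each of lid_small, lid_middle, lid_large below 0.0015 m and distance of each of tin_small, tin_middle, tin_large, tray from where it was at the start of the episode below 0.02 m and angle between each of tin_small, tin_middle, tin_large's own z axis and vertical below 0.1 rad and linear speed of each of tin_small, tin_middle, tin_large below 0.02 m/s); the robot touches nothing.
It fails at once if a tin or its lid is pressed or squeezed with more than 40 N (contact force between any of tin_small, tin_middle, tin_large and the fingers above 40 N or contact force between any of tin_small, tin_middle, tin_large and the arm above 40 N).
It fails at once if a tin is lifted more than 8 mm off the tray or tipped by more than 0.25 rad (height (world z) of any of tin_small, tin_middle, tin_large above 0.01 m or angle between any of tin_small, tin_middle, tin_large's own z axis and vertical above 0.25 rad).
It fails at once if a tin or the tray is shoved or carried by more than 25 mm (distance of any of tray, tin_small, tin_middle, tin_large from where it was at the start of the episode above 0.025 m).
It fails at once if a loose bystander is moved by more than 20 mm (distance of any of bottle, timer, thermometer, brush, weight, pen from where it was at the start of the episode above 0.02 m).
It also fails if it takes over 42 s, if anything falls off the work surface, if the arm or the gripper's body presses on something with over 40 N, if the wrist force passes 120 N, or if a joint passes its speed limit or range.

## Working session

There is one attempt and no reset: what is moved stays moved. The work goes in short steps, Python scripts to look and compute and a shell command to move; the robot and the scene stay as the last step left them, time stands still between calls to the robot, and variables do not carry over. Pictures are saved under pics/ and viewed, at most 10 in all, crops included, and the job is handed in when it is done.

```bash
mkdir -p pics; python3 - <<'E'
from workcell import robot
import cv2,numpy as np
s=robot.state();print(s['t'],s['tool_pos'],s['tool_rot'],s['finger_gap'],robot.tip_reach)
for n in('scene','side'):
    p,d=robot.camera(n);cv2.imwrite(f'pics/{n}.png',p[:,:,::-1]);np.save(f'{n}.npy',d);i=robot.camera_info(n);print(n,-np.array(i['R']).T@i['t'])
E
```

```text
0.0 [0.20537959 0.53653245 0.25680075] [-5.71251922e-01 -3.08853445e+00  2.57504668e-03] 0.998876836354592 0.019
scene [-0.538252    1.25615983  0.94626422]
side [-0.01929516 -0.02323587  1.0544303 ]
```

View pics/scene.png

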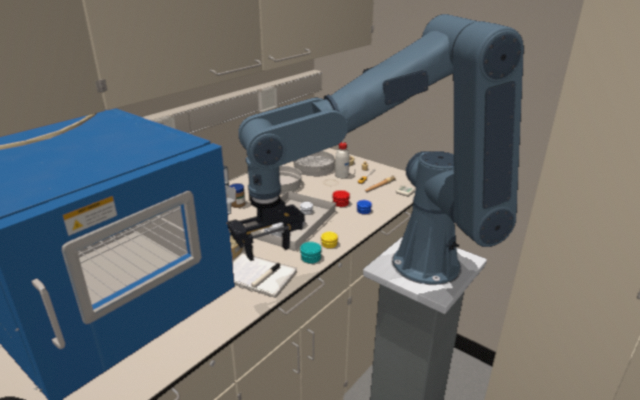

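View pics/side.png

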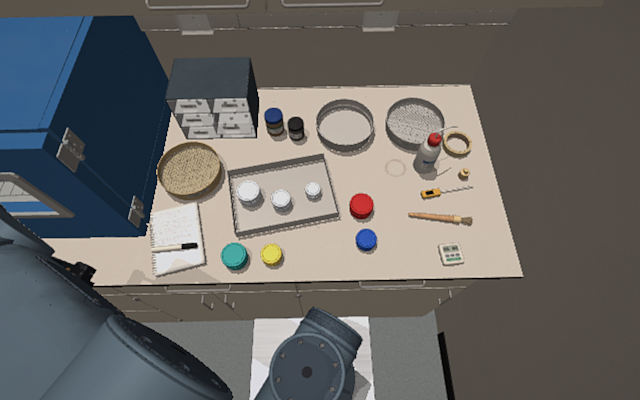

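```bash
cat >h.py <<'E'
from workcell import robot
import numpy as np,cv2
from scipy.spatial.transform import Rotation as Ro
def world(n,d):
    i=robot.camera_info(n);v,u=np.mgrid[:400,:640]
    P=np.stack([(u-i['cx'])/i['fx']*d,(v-i['cy'])/i['fy']*d,d],-1)
    if n=='wrist':
        s=robot.state();T=np.array(i['tool_from_camera']);P=P@T[:3,:3].T+T[:3,3]
        return P@Ro.from_rotvec(s['tool_rot']).as_matrix().T+s['tool_pos']
    return (P-np.array(i['t']))@np.array(i['R'])
def lids(W,C,img=None):
    for n,c,r in C:
        q=W.reshape(-1,3);m=(np.hypot(*(q[:,:2]-c).T)<r+.01)&(q[:,2]>.022)
        z=np.percentile(q[m,2],70);m&=abs(q[:,2]-z)<.004
        (x,y),R=cv2.minEnclosingCircle(q[m,:2].astype(np.float32));print(n,m.sum(),'mean',q[m].mean(0).round(4),'circ',round(x,4),round(y,4),round(R,4))
def go(p):
    s=robot.state();M=Ro.from_rotvec(s['tool_rot']).as_matrix()
    print('cur',s['tool_pos'].round(4),'d/0.75',(M.T@(np.array(p)-s['tool_pos'])/.75).round(4))
E
python3 - <<'E'
from h import *
W=world('side',np.load('side.npy'))
for u,v in((248,188),(281,199),(313,188),(300,215),(262,170),(234,253),(340,260)):print(u,v,W[v,u].round(4))
lids(W,[(n,W[v,u,:2],r) for n,u,v,r in(('L',248,188,.037),('M',281,199,.031),('S',313,188,.025))])
m=(W[...,2]>.03)&(W[...,0]>.35)&(W[...,1]<.35)
print(Ro.from_rotvec(robot.state()['tool_rot']).as_matrix().round(3))
p=cv2.imread('pics/side.png')[140:250,210:350];cv2.imwrite('pics/c1.png',cv2.resize(p,None,fx=5,fy=5,interpolation=2))
E
```

```text
248 188 [0.5354 0.1928 0.05  ]
281 199 [0.495  0.0883 0.0485]
313 188 [ 0.5364 -0.011   0.0394]
300 215 [0.4595 0.0318 0.0042]
262 170 [0.6264 0.1595 0.008 ]
234 253 [0.3256 0.2205 0.0427]
340 260 [ 0.3108 -0.0877  0.0019]
L 356 mean [0.5242 0.1942 0.0531] circ 0.5259 0.194 0.0369
M 266 mean [0.4991 0.0919 0.0455] circ 0.4999 0.092 0.0307
S 149 mean [ 0.5341 -0.008   0.0369] circ 0.5359 -0.0086 0.0251
[[-0.934  0.358 -0.001]
 [ 0.358  0.934 -0.001]
 [ 0.    -0.002 -1.   ]]
```

View pics/c1.png

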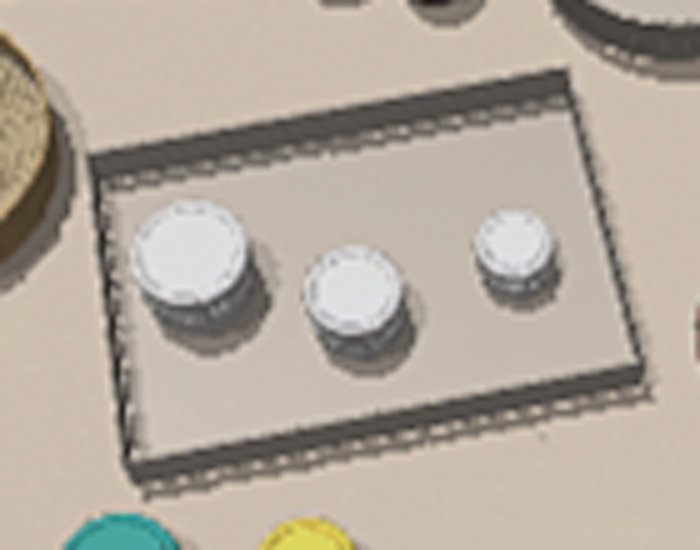

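```bash
python3 - <<'E'
from h import *
go([.535,-.008,.15])
E
```

```text
cur [0.2054 0.5366 0.2569] d/0.75 [-0.6701 -0.5207  0.1431]
```

```bash
python3 -m crank '-.67 -.52 .14 0 1;-.67 -.52 .14 0 1;-.67 -.52 .14 0 1;-.67 -.52 .14 0 1;-.67 -.52 .14 0 1' 20; python3 -c "
from h import *
go([.535,-.008,.15])"
```

```text
t: 0.52
tool_pos: [0.3124, 0.3595, 0.2232]
tool_rot: [-0.57, -3.089, 0.001]
force: [1.7, 0.1, 0.0]
finger_gap: 0.649
gripper_force: 0.0
cur [0.3124 0.3595 0.2232] d/0.75 [-0.4522 -0.3518  0.0976]
```

```bash
python3 -m crank '-.45 -.35 .1 0 1;-.45 -.35 .1 0 1;-.45 -.35 .1 0 1;-.45 -.35 .1 0 1;-.45 -.35 .1 0 1'; python3 -c "
from h import *
go([.535,-.008,.15])"
```

```text
t: 0.93
tool_pos: [0.4188, 0.1837, 0.1874]
tool_rot: [-0.571, -3.089, -0.0]
force: [0.6, 0.4, -0.2]
finger_gap: 0.271
gripper_force: 0.0
cur [0.4188 0.1837 0.1874] d/0.75 [-0.2361 -0.1833  0.0498]
```

```bash
python3 -m crank '-.23 -.18 .05 0 1;-.23 -.18 .05 0 1;-.23 -.18 .05 0 1;-.23 -.18 .05 0 1;-.23 -.18 .05 0 1'; python3 -c "
from h import *
go([.535,-.008,.15])
p,d=robot.camera('wrist');cv2.imwrite('pics/w1.png',p[:,:,::-1]);W=world('wrist',d)
lids(W,[('S',(.535,-.008),.025),('M',(.4995,.092),.031),('L',(.525,.194),.037)])"
```

```text
t: 1.35
tool_pos: [0.5246, 0.0076, 0.152]
tool_rot: [-0.572, -3.089, -0.0]
force: [0.8, 0.1, -0.1]
finger_gap: 0.007
gripper_force: 0.0
cur [0.5246 0.0076 0.152 ] d/0.75 [-0.0204 -0.0144  0.0027]
S 3042 mean [0.5041 0.0039 0.2337] circ 0.5053 0.0036 0.0145
M 4457 mean [0.529  0.0767 0.2143] circ 0.5234 0.075 0.0186
L 7033 mean [0.5301 0.185  0.0527] circ 0.5315 0.186 0.0375
```

View pics/w1.png

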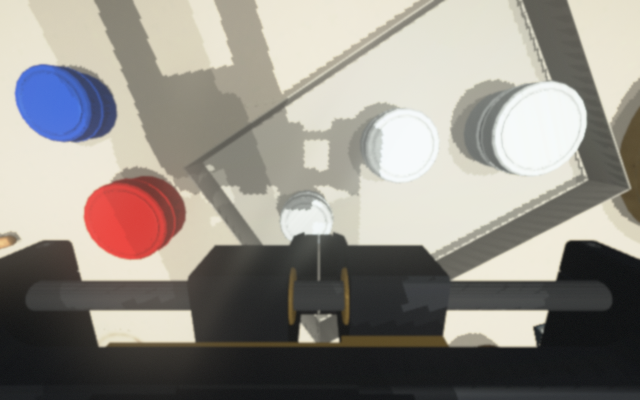

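```bash
python3 -m crank '-.004 -.002 0 0 1;-.004 -.002 0 0 1;-.004 -.002 0 0 1'; python3 -c "
from h import *
go([.535,-.008,.15])
p,d=robot.camera('wrist');W=world('wrist',d);W[W[...,2]>.065]=0
lids(W,[('S',(.535,-.008),.025),('M',(.4995,.092),.031),('L',(.525,.194),.037)])
go([.535,-.008,.065])"
```

```text
t: 1.65
tool_pos: [0.5257, 0.008, 0.1524]
tool_rot: [-0.571, -3.088, -0.001]
force: [0.2, 0.5, 0.2]
finger_gap: 0.003
gripper_force: 0.0
cur [0.5257 0.008  0.1524] d/0.75 [-0.0192 -0.0155  0.0032]
S 1757 mean [ 0.5339 -0.0083  0.0383] circ 0.5383 -0.0095 0.0247
M 4342 mean [0.5013 0.0902 0.0473] circ 0.5024 0.0905 0.0309
L 7001 mean [0.5259 0.1917 0.0543] circ 0.5272 0.1926 0.0372
cur [0.5257 0.0084 0.1526] d/0.75 [-0.0195 -0.0161  0.1168]
```

```bash
python3 -m crank '-.022 -.017 .05 0 1;-.022 -.017 .1 0 1;-.022 -.017 .115 0 1;-.022 -.017 .115 0 1;-.022 -.017 .115 0 1'; python3 -c "
from h import *
go([.537,-.009,.057])"
```

```text
t: 2.12
tool_pos: [0.5367, -0.0094, 0.0667]
tool_rot: [-0.569, -3.088, -0.0]
force: [-0.2, -0.4, 0.7]
finger_gap: 0.009
gripper_force: 0.0
cur [ 0.5367 -0.0094  0.0667] d/0.75 [-0.0002  0.0007  0.013 ]
```

Now down in steps of a few mm, watching the force.

```bash
python3 -m crank '0 0 .006 0 1;0 0 .012 0 1;0 0 .015 0 1;0 0 .015 0 1'|grep -E 'pos|force'
```

```text
tool_pos: [0.5382, -0.0106, 0.056]
force: [0.7, 1.1, 2.3]
gripper_force: 1.3
```

```bash
python3 -m crank '0 0 .002 0 1;0 0 .003 0 1;0 0 .003 0 1'|grep -E 'pos|force'
```

```text
tool_pos: [0.5381, -0.0107, 0.0535]
force: [1.8, 1.8, 3.2]
gripper_force: 1.9
```

```bash
python3 -m crank '0 0 .0015 0 1;0 0 .002 0 1;0 0 .002 0 1'|grep -E 'pos|force'
```

```text
tool_pos: [0.5378, -0.0108, 0.0516]
force: [2.4, 2.2, 3.9]
gripper_force: 1.9
```

```bash
python3 -m crank '0 0 .0015 0 1;0 0 .002 0 1;0 0 .002 0 1'|grep -E 'pos|force'
```

```text
tool_pos: [0.5378, -0.0109, 0.0503]
force: [1.3, 1.3, 7.2]
gripper_force: 3.8
```

```bash
python3 -m crank '0 0 .001 0 1;0 0 .0013 0 1;0 0 .0013 0 1'|grep -E 'pos|force'
```

```text
tool_pos: [0.5379, -0.0109, 0.0498]
force: [0.8, 2.2, 12.3]
gripper_force: 5.7
```

```bash
python3 -m crank '0 0 -.02 0 1;0 0 -.05 0 1;0 0 -.05 0 1'|grep -E 'pos|force'; python3 -c "
from h import *
go([.501,.091,.085])"
```

```text
tool_pos: [0.5383, -0.0113, 0.0888]
force: [0.6, -0.3, 0.4]
gripper_force: 0.0
cur [ 0.5383 -0.0113  0.0888] d/0.75 [0.0952 0.1096 0.0048]
```

```bash
python3 -m crank '.095 .11 0 0 1;.095 .11 0 0 1;.095 .11 0 0 1;.095 .11 .015 0 1;.095 .11 .015 0 1'|grep -E 'pos|force';  python3 -c "
from h import *
go([.501,.091,.065])"
```

```text
tool_pos: [0.4976, 0.0927, 0.0725]
force: [-0.4, -0.4, 0.4]
gripper_force: 0.0
cur [0.4976 0.0927 0.0725] d/0.75 [-0.0051 -0.0005  0.01  ]
```

```bash
python3 -m crank '0 0 .003 0 1;0 0 .008 0 1;0 0 .013 0 1;0 0 .016 0 1;0 0 .016 0 1'|grep -E 'pos|force'
```

```text
tool_pos: [0.5008, 0.0908, 0.063]
force: [0.7, -0.5, 1.7]
gripper_force: 0.8
```

```bash
python3 -m crank '0 0 .002 0 1;0 0 .004 0 1;0 0 .004 0 1'|grep -E 'pos|force'
```

```text
tool_pos: [0.5007, 0.0914, 0.0603]
force: [0.0, -2.1, 2.7]
gripper_force: 1.6
```

```bash
python3 -m crank '0 0 .0015 0 1;0 0 .0025 0 1;0 0 .0025 0 1'|grep -E 'pos|force'
```

```text
tool_pos: [0.5006, 0.0918, 0.0584]
force: [1.3, -2.2, 2.9]
gripper_force: 1.8
```

```bash
python3 -m crank '0 0 .0015 0 1;0 0 .002 0 1;0 0 .002 0 1'|grep -E 'pos|force'
```

```text
tool_pos: [0.5007, 0.0918, 0.0573]
force: [-1.7, -3.7, 8.5]
gripper_force: 4.1
```

```bash
python3 -m crank '0 0 .001 0 1;0 0 .0013 0 1;0 0 .0013 0 1'|grep -E 'pos|force'
```

```text
tool_pos: [0.5007, 0.0918, 0.0567]
force: [-1.2, -3.9, 11.5]
gripper_force: 6.0
```

```bash
python3 -m crank '0 0 -.02 0 1;0 0 -.05 0 1;0 0 -.05 0 1'|grep -E 'pos|force'; python3 -c "
from h import *
go([.526,.193,.085])"
```

```text
tool_pos: [0.5018, 0.0924, 0.0959]
force: [1.3, -0.8, 1.3]
gripper_force: 0.0
cur [0.5018 0.0924 0.0959] d/0.75 [0.0178 0.1368 0.0148]
```

```bash
python3 -m crank '.018 .137 0 0 1;.018 .137 0 0 1;.018 .137 0 0 1;.018 .137 .018 0 1;.018 .137 .018 0 1'|grep -E 'pos|force'; python3 -c "
from h import *
go([.526,.193,.072])"
```

```text
tool_pos: [0.5221, 0.194, 0.0768]
force: [-0.7, 0.8, 0.1]
gripper_force: 0.0
cur [0.5221 0.194  0.0768] d/0.75 [-0.0054  0.0005  0.0064]
```

```bash
python3 -m crank '0 0 .003 0 1;0 0 .008 0 1;0 0 .013 0 1;0 0 .013 0 1'|grep -E 'pos|force'
```

```text
tool_pos: [0.5241, 0.1922, 0.0697]
force: [-0.9, -0.0, 1.4]
gripper_force: 0.7
```

```bash
python3 -m crank '0 0 .002 0 1;0 0 .004 0 1;0 0 .004 0 1'|grep -E 'pos|force'
```

```text
tool_pos: [0.5243, 0.1922, 0.0671]
force: [-1.8, -2.0, 3.7]
gripper_force: 1.7
```

```bash
python3 -m crank '0 0 .001 0 1;0 0 .002 0 1;0 0 .002 0 1'|grep -E 'pos|force'
```

```text
tool_pos: [0.5244, 0.1923, 0.0657]
force: [-3.2, -2.4, 5.4]
gripper_force: 2.8
```

```bash
python3 -m crank '0 0 .001 0 1;0 0 .0015 0 1;0 0 .0015 0 1'|grep -E 'pos|force'
```

```text
tool_pos: [0.5245, 0.1923, 0.065]
force: [-5.8, -3.5, 10.3]
gripper_force: 4.9
```

```bash
python3 -m crank '0 0 .0008 0 1;0 0 .0008 0 1'|grep -E 'pos|force'
```

```text
tool_pos: [0.5245, 0.1923, 0.0647]
force: [-5.7, -3.0, 11.6]
gripper_force: 6.1
```

```bash
python3 -m crank '0 0 -.02 0 1;0 0 -.07 0 1;.1 0 -.12 0 1;.1 0 -.15 0 1;.1 0 -.15 0 1'|grep -E 'pos|force'; python3 -m crank '0 0 0 0 1;0 0 0 0 1;0 0 0 0 1'|grep -E 't:|force'; python3 -c "
from h import *
p,d=robot.camera('wrist');cv2.imwrite('pics/w2.png',p[:,:,::-1]);W=world('wrist',d);W[W[...,2]>.065]=0
lids(W,[('S',(.535,-.008),.025),('M',(.4995,.092),.031),('L',(.525,.194),.037)])"
```

```text
tool_pos: [0.4532, 0.2209, 0.1793]
force: [0.7, 0.0, -0.7]
gripper_force: 0.0
t: 8.12
tool_rot: [-0.572, -3.089, 0.0]
force: [-0.5, 1.2, -0.1]
gripper_force: 0.0
S 1150 mean [ 0.5351 -0.0074  0.0324] circ 0.5368 -0.009 0.0247
M 31 mean [0.4753 0.0779 0.0378] circ 0.4764 0.0765 0.0103
L 33 mean [0.4933 0.2056 0.0317] circ 0.4953 0.2062 0.0116
```

View pics/w2.png

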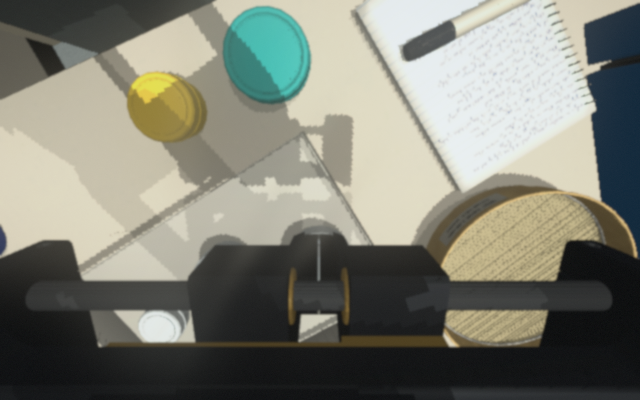

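The small lid now sits at 32.4 mm (home); the gripper hides the other two, so I move so the wrist camera sees them.

```bash
python3 -m crank '-.2 -.14 0 0 1;-.2 -.14 0 0 1;-.2 -.14 0 0 1;-.2 -.14 0 0 1;-.2 -.14 0 0 1'|grep -E 'pos|force';python3 -m crank '0 0 0 0 1;0 0 0 0 1;0 0 0 0 1'|grep -E 't:|pos'; python3 -c "
from h import *
p,d=robot.camera('wrist');W=world('wrist',d);W[W[...,2]>.065]=0
lids(W,[('M',(.4995,.092),.031),('L',(.525,.194),.037)])"
```

```text
tool_pos: [0.5595, 0.0628, 0.1749]
force: [-0.1, -0.1, 0.5]
gripper_force: 0.0
t: 8.83
tool_pos: [0.5559, 0.0683, 0.175]
tool_rot: [-0.571, -3.086, -0.0]
M 3493 mean [0.5016 0.0908 0.04  ] circ 0.5023 0.0904 0.0308
L 5581 mean [0.5264 0.1925 0.048 ] circ 0.5277 0.1931 0.0371
```

```bash
python3 -c "
from workcell import robot
print(robot.hand_in())"
```

```text
the job is handed in; nothing more can be done
None
```

I pressed all three lids down in order (small, middle, large) with about 12 N each and handed the job in at about 9 s; each press ended on a firm stop, and the tins and lids measured within about 1 mm of their home heights and within about 2 mm of where they stood. The hand-in returned no verdict.

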